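Index the feed jar under the dosing needle and open it, shielding its mouth with the cap

ROBOT

A 6-joint arm with a two-finger parallel gripper is mounted at the origin on the work surface. World frame = base frame: x ahead of the robot, y to its left, z up, the work surface at z = 0. Lengths are in m, angles in degrees, forces in N, time in s.
With the tool pointing down it reaches from about 0.375 to 0.9 m from the base axis. Payload 3.1 kg.
Tool frame: the origin (TCP) lies on the centre line of the jaws, within the pads' length; the fingertips stand 19 mm ahead of it and the grasp point (between the pads) is the TCP; z points along the fingers, y is the direction in which the jaws open and shut (so a half turn about z gives the same grasp; the last joint's range is limited). The gripper opens to 87 mm and grips with 3 to 60 N. Pads are 19 mm wide; open, the fingers measure 117 mm over their backs; the gripper's body (75 mm by 190 mm) begins 51 mm behind the grasp point.
Start: joints at [55.892, 30.224, 82.088, -0, 67.689, -10.227], TCP at [0.253, 0.571, 0.242] pointing down, gripper open.
Joint ranges: [-176.69, 176.69], [-43.24, 126.21], [12.49, 139.97], [-82, 262], [0, 151.66], [-163.58, 163.58]. Speed limits (degrees/s): [159.86, 159.86, 180, 180, 180, 180].

INTERFACE

Orientations are given as a 3x3 rotation matrix whose columns are the frame's x, y, z axes.
In Python, from rig import bot gives the robot as it stands.
- The arm moves only by the tool carry_out, never from a script. Its argument "targets" is a list of rows, each a list of 6 numbers: the shift along the tool's x, y, z each as a share of 200 mm, from -1 to 1, then the turn, a rotation vector about the tool's x, y, z each as a share of pi/2 rad, from -1 to 1. In form: [[dx, dy, dz, ax, ay, az], ...]. A call has 1 to 20 rows; each row is the pose to reach, as a shift and turn from the pose measured when the call began, along the tool's axes at that moment; what a row does not reach only later rows make up. A row lasts 1/8 s, in which the tool goes at most 62.5 mm and 10.7 degrees, less where a joint would pass 70% of its speed; a pose out of reach is approached as far as the arm can. A call with a number of a shift or a turn outside -1 to 1 is refused whole. A call with a gripper value outside its range is refused whole. "jaw" is the gripper's target within -1 to 1 (fully open at 1, half-way at 0, shut at -1), set as the call begins (left out, the last holds). The fingers move at their own pace and stop on an object; the grip force is fixed at half the most. Time passes only in rows, so rows that repeat a pose let the fingers close. It gives the time, the measured TCP pose, the force and the opening at its end, in the units of the state.
- bot.read_state(): the state, without advancing time (a new reading comes with each control period).
- bot.capture(name): name is "scene" or "top" or "wrist"; returns the picture (384x512x3 uint8, blue, green, red); there is no depth.
- bot.camera_info(name): a dict with "camera_matrix" (3x3 intrinsics, pixels), "k1" (the pictures are not rectified: a ray, as slopes to the right and down, at radius r is drawn at 1 + k1 r^2 times it, then the intrinsics apply), "view" (4x4, takes a point from world to camera coordinates); the wrist camera has in their place "mount" (4x4, takes a point from camera to tool coordinates, whose origin is the TCP and whose axes are the flange's). Camera axes: x right, y down, z forward; pixel columns grow to the right and rows downward; lengths in m; the calibration is good to about 2 mm. A picture is of the moment at which its call begins: read the wrist's pose just before it. camera_info takes no time and is no camera call.
- bot.hand_in(): hands the job in, once; it reports no verdict.
The state is a dict: "time_s": time; "joint_positions": joint angles; "qvel": joint speeds; "tau": joint torques, N m; "position": TCP position; "tcp_rot": TCP orientation; "force": force on the tool from outside, world axes, zero at the start; "moment": the same for the moment, N m; "opening": opening from 0.0 (shut) to 1.0 (fully open).
Only numpy, scipy, OpenCV 4.12 (cv2) and the standard library are available. Lean on these libraries where they do the work, as an engineer would, in place of code of your own. Each camera call takes 0.05 s, during which the arm holds its last target.

TASK

Slide the carriage that holds the square amber jar along its bed until the round marked spot on it sits right under the tip of the fixed dosing needle, and leave it there. Then unscrew the jar's tight cap anticlockwise while the carriage's nest keeps the jar from turning, stop turning once the threads let go (about a fifth of a turn, never more than a quarter), lift the cap and finish while still holding it level about two centimetres above the open mouth, covering it like a dust shield without touching the jar. Keep the jar standing in its nest and leave the other glassware alone.

Things in the scene. Friction and masses are not known exactly. Their poses are not given: they have to be found in the camera images.
- bed: Fixed aluminium slide bed on the bench, 120 x 420 mm, 20 mm high at its ends; origin at the centre of its underside. Its y axis (the long way) is the slide direction: the carriage travels towards the bed's +y. z is up.
- carriage (a joint): Position of the carriage along the bed in m: 0 at its start, grows towards the bed's +y, hard stop at 0.112. It slides stiffly (about 8 N), stays where it is left and cannot turn or lift. The carriage is a grey plate 100 x 285 mm with a square steel nest at its middle, 22 mm high, which stops the jar from turning.
- handle (a point): Grip point of the carriage's black upright handle, a block 14 mm thick along the bed's x, 30 mm long along the bed's y and 74 mm tall; the point is 20 mm below its top, on its centre line (82 mm above the bench). The handle stands 118 mm from the jar's axis, on the bed's -y side.
- spot (a point): Centre of the flat round marked spot on the carriage's top face (dark disc, 16 mm across, 28 mm above the bench), 118 mm from the jar's axis on the bed's +y side. It moves with the carriage.
- needle_tip (a point): Lower tip of the fixed dosing needle, 42 mm above the bench (14 mm above the spot's level), on the line along which the spot travels, 43 to 103 mm ahead of the spot at the start. Its stand is beside the bed on the bed's +x side, 86 mm high; its level arm (14 mm wide) reaches over the carriage and the needle hangs straight down 5 mm from the arm's free end, 95 mm from the stand's post.
- jar_mouth (a point): Centre of the jar's mouth (the top edge of its neck, under the cap). The jar is loose, square amber glass, 64 x 64 mm, about 0.4 kg, standing in the carriage's nest; the mouth is 120 mm above its underside, 148 mm above the bench. z is the jar's upward axis. The neck is 38 mm across.
- cap_center (a point): Centre (half-way up) of the round ribbed cap, 56 mm across and 26 mm high, z its axis, 30 g. Screwed down, this point is 9 mm below the mouth (139 mm above the bench) and the cap's top is 152 mm above the bench; below its rim there is 15 mm of bare neck down to the jar's shoulder, so fingertips may reach up to 25 mm below this point. When loose, its lower rim is 13 mm below this point.
- cap: The same cap, origin at the centre of its lower rim, 13 mm below point cap_center.
- jar: The same jar, origin at the centre of its underside.
- thread (a joint): How far the cap has been unscrewed, in rad: 0 tight, grows as the cap is turned anticlockwise seen from above, stop at 1.75; turning on past 1.6 counts as not stopping. Turning takes about 0.35 N m all the way, and it stays where it is left. The lug thread holds the cap down until about 1.05 rad; from about 1.12 rad on it is released and the cap lifts straight off. The cap need not rise while it is turned.
- bottle_tall: Bystander: round clear bottle with a cap, 66 mm across, 170 mm tall; origin at the centre of its underside.
- bottle_small: Bystander: small round amber jar with a cap, 52 mm across, 100 mm tall; origin at the centre of its underside.
- beaker: Bystander: open glass beaker, 70 mm across, 90 mm tall; origin at the centre of its underside.
Things that resemble listed ones, but are neither listed nor needed, are in the scene too. What is shaped like the jar but green is not meant.

How it is judged (in metres and radians):
On the way, in this order (a step that is already met when the one before it is completed fails the run):
1. the carriage has been slid until its marked spot is under the needle tip, with the cap still on (horizontal distance between spot and needle_tip below 0.008 m and value of joint thread below 0.3 rad and velocity of joint carriage below 0.01 m/s), for 0.2 s.
2. the cap has been unscrewed until the threads let go, on the jar standing in its nest, spot still under the needle (value of joint thread above 1.05 rad and horizontal distance between spot and needle_tip below 0.008 m and z of jar_mouth in the frame of spot below 0.124 m and angle between jar_mouth's own z axis and vertical below 0.1 rad), for 0.1 s.
At the end, for the whole second after the job is handed in: The needle tip is over the marked spot (within 8 mm); the jar stands upright in its nest; the cap is unscrewed and held still in the fingers, level within 0.2 rad, within 14 mm of the jar's axis, its lower rim 2 to 40 mm above the mouth, and not touching the jar (all of step 2 and z of cap_center in the frame of jar_mouth between 0.015 and 0.053 m and horizontal distance between cap_center and jar_mouth below 0.014 m and angle between cap_center's own z axis and vertical below 0.2 rad and contact force between cap and the fingers above 1 N and contact force between cap and jar below 0.2 N and linear speed of cap below 0.03 m/s); the arm keeps its last pose, push and grip.
It fails at once if the cap is turned on well past the release of its threads (value of joint thread above 1.6 rad).
It fails at once if the jar is lifted out of its nest or tipped (z of jar_mouth in the frame of spot above 0.132 m or angle between jar_mouth's own z axis and vertical above 0.25 rad).
It fails at once if the tall bottle is disturbed (distance of bottle_tall from where it was at the start of the episode above 0.03 m or angle between bottle_tall's own z axis and vertical above 0.3 rad).
It fails at once if the small bottle is disturbed (distance of bottle_small from where it was at the start of the episode above 0.03 m or angle between bottle_small's own z axis and vertical above 0.3 rad).
It fails at once if the beaker is disturbed (distance of beaker from where it was at the start of the episode above 0.03 m or angle between beaker's own z axis and vertical above 0.3 rad).
It also fails if it takes over 50 s, if anything falls off the work surface, if the arm or the gripper's body presses on something with over 40 N, if the wrist force passes 120 N, or if a joint passes its speed limit or range.

## Working session

There is one attempt and no reset: what is moved stays moved. The work goes in short steps, Python scripts to look and compute and a tool call to move; the robot and the scene stay as the last step left them, time stands still between calls to the robot, and variables do not carry over. Pictures are saved under pics/ and viewed, and the job is handed in when it is done.

Besides the shell and the picture viewer there is one more tool, called as a command line: name --pt "numbers of a row" for each row, then --argument value for the rest. carry_out: Moves the arm, as the interface text tells. Shift numbers are shares of 200 mm and turn numbers shares of pi/2 rad, none past 1 either way. Its arguments: {"type":"object","properties":{"targets":{"type":"array"},"jaw":{"type":"number"}},"required":["targets"]}

```bash
mkdir -p pics; ls; python3 - <<'E'
from rig import bot
import cv2
print(bot.read_state())
for n in ["scene","top","wrist"]:
    print(n,bot.camera_info(n))
    cv2.imwrite(f"pics/{n}0.png",bot.capture(n))
E
```

```text
pics
{'time_s': 0.0, 'joint_positions': array([ 5.58922688e+01,  3.02794547e+01,  8.21566281e+01, -4.60852233e-04,
        6.76893902e+01, -1.02276723e+01]), 'qvel': array([ 0.07132703, -0.01226101,  0.03277356, -0.01346155, -0.02293974,
       -0.06336617]), 'tau': array([ 1.47881568e-03, -4.40036631e+01, -1.76594245e+01,  6.31992845e-02,
        5.81065868e-02, -1.71415581e-04]), 'position': array([0.25259654, 0.57092024, 0.24056501]), 'tcp_rot': array([[-9.14395911e-01,  4.04819250e-01, -1.22183488e-03],
       [ 4.04820914e-01,  9.14394184e-01, -1.81738831e-03],
       [ 3.81524931e-04, -2.15643676e-03, -9.99997602e-01]]), 'force': array([-0.02961906, -0.40861858, -0.0353902 ]), 'moment': array([ 0.00827159, -0.00753203, -0.00858592]), 'opening': 0.999908487099666}
scene {'camera_matrix': array([[360.74100308,   0.        , 256.43259783],
       [  0.        , 360.74100308, 199.43014347],
       [  0.        ,   0.        ,   1.        ]]), 'k1': -0.06334443820936769, 'view': array([[-0.76462534,  0.64421942,  0.01815042,  0.37687123],
       [ 0.37931306,  0.4726189 , -0.7954577
[... 554 characters left out ...]
504845e-02, -9.94654594e-01,
         1.43790860e+00],
       [ 0.00000000e+00,  0.00000000e+00,  0.00000000e+00,
         1.00000000e+00]])}
wrist {'camera_matrix': array([[278.98234777,   0.        , 257.25583034],
       [  0.        , 278.98234777, 188.39716949],
       [  0.        ,   0.        ,   1.        ]]), 'k1': -0.019241904150286374, 'mount': array([[ 1.66075710e-04, -9.53498274e-01, -3.01398432e-01,
         8.32420945e-02],
       [ 9.99999940e-01,  6.65093778e-05,  3.40609347e-04,
         9.75772201e-04],
       [-3.04724602e-04, -3.01398470e-01,  9.53498227e-01,
        -1.43448077e-01],
       [ 0.00000000e+00,  0.00000000e+00,  0.00000000e+00,
         1.00000000e+00]])}
```

View pics/scene0.png

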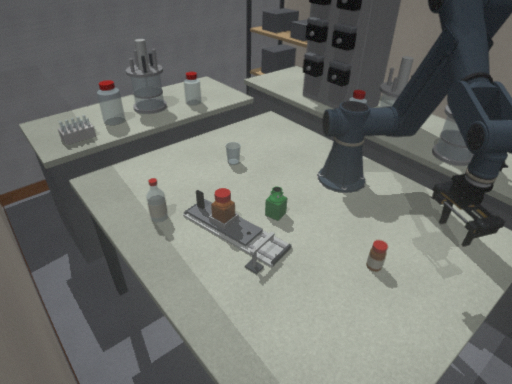

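View pics/top0.png

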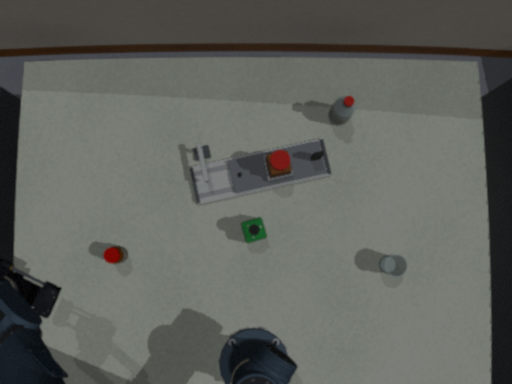

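View pics/wrist0.png

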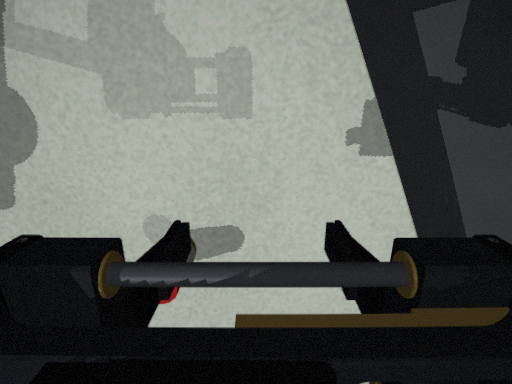

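The scene view shows the carriage with the amber jar and red cap at (224,205), the needle stand at (255,262) and the handle at (200,198). In the top view the jar is at (279,162), the spot at (239,175), the needle arm near (205,165) and the handle at (317,156). The green jar at (254,230) is the decoy. I'll enlarge these to confirm.

```bash
python3 - <<'E'
import cv2
t=cv2.imread("pics/top0.png");s=cv2.imread("pics/scene0.png")
cv2.imwrite("pics/top0c.png",cv2.resize(t[130:212,180:340],None,fx=5,fy=5,interpolation=cv2.INTER_CUBIC))
cv2.imwrite("pics/scene0c.png",cv2.resize(s[170:280,175:305],None,fx=5,fy=5,interpolation=cv2.INTER_CUBIC))
E
```

```text
(no output)
```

View pics/top0c.png

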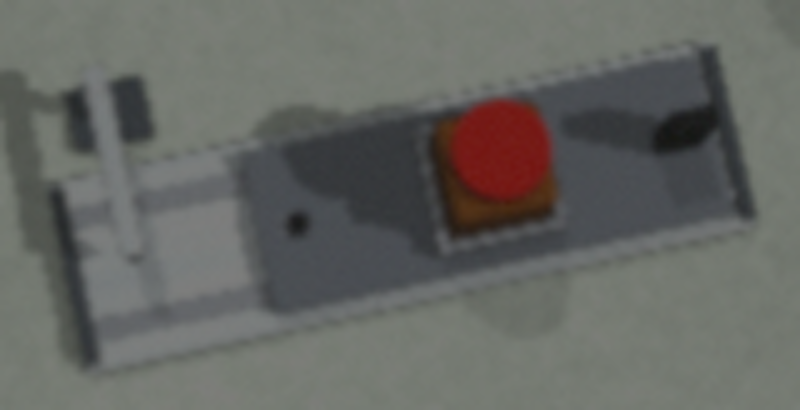

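View pics/scene0c.png

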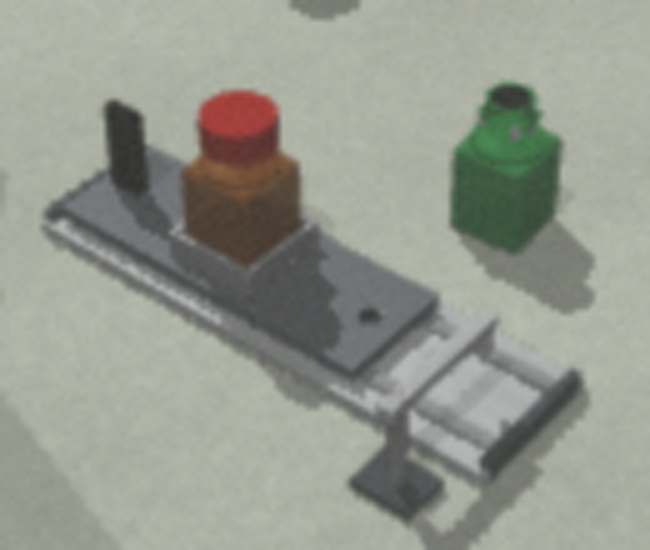

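The crops confirm it: an amber square jar with a red cap in the nest, spot at top crop (297,223), arm end at (136,258), handle around (685,128). The green jar stands free and has no cap.

```bash
cat > h.py <<'E'
import numpy as np, cv2
from rig import bot
def ray(name,u,v,st=None):
    c=bot.camera_info(name);K=c["camera_matrix"];k=c["k1"]
    d=cv2.undistortPoints(np.array([[[u,v]]],float),K,np.array([k,0,0,0.]))[0,0]
    r=np.array([d[0],d[1],1])
    if name=="wrist":
        M=c["mount"];R=st["tcp_rot"];p=st["position"]
        o=R@M[:3,3]+p; return o,R@M[:3,:3]@r
    V=c["view"];R=V[:3,:3].T;return -R@V[:3,3],R@r
def atz(name,u,v,z,st=None):
    o,d=ray(name,u,v,st);return o+d*(z-o[2])/d[2]
def proj(name,P,st=None):
    c=bot.camera_info(name)
    if name=="wrist":
        T=np.eye(4);T[:3,:3]=st["tcp_rot"];T[:3,3]=st["position"];V=np.linalg.inv(T@c["mount"])
    else: V=c["view"]
    p=V[:3,:3]@np.array(P)+V[:3,3];x=p[:2]/p[2];x=x*(1+c["k1"]*x@x)
    return c["camera_matrix"][:2,:2]@x+c["camera_matrix"][:2,2]
def crop(u,v,o,s): return (u+.5)/s-.5+o[0],(v+.5)/s-.5+o[1]
E
python3 - <<'E'
from h import *
def T(u,v,z): return atz("top",*crop(u,v,(180,130),5),z)
def S(u,v,z): return atz("scene",*crop(u,v,(175,170),5),z)
print("cap top",T(500,150,.152), S(238,113,.152))
print("spot",T(297,223,.028),S(370,316,.028))
print("armend",T(136,256,.086),S(488,320,.086))
print("post",T(95,75,.086))
print("handletop T",T(703,118,.102),S(122,107,.102))
for z in (.02,):
  for c in [(62,185),(90,368),(712,48),(750,218)]: print("bedcorner",T(*c,z))
print("carr corners",T(245,150,.028),T(272,312,.028))
E
```

```text
cap top [ 0.59020916 -0.07169771  0.152     ] [ 0.59085756 -0.07270129  0.152     ]
spot [0.56661871 0.04261874 0.028     ] [0.56496146 0.04183496 0.028     ]
armend [0.53985194 0.13495194 0.086     ] [0.54709602 0.14248105 0.086     ]
post [0.64636068 0.15952253 0.086     ]
handletop T [ 0.61713302 -0.19312901  0.102     ] [ 0.6152151  -0.18964953  0.102     ]
bedcorner [0.59160871 0.18554623 0.02      ]
bedcorner [0.48005606 0.16776295 0.02      ]
bedcorner [ 0.67559605 -0.21250707  0.02      ]
bedcorner [ 0.56999831 -0.23348864  0.02      ]
carr corners [0.61130981 0.07398685 0.028     ] [0.51275171 0.0577614  0.028     ]
```

carry_out --pt "-0.2 -0.15 -0.05 0 0 0.1" --pt "-0.4 -0.3 -0.1 0 0 0.2" --pt "-0.6 -0.45 -0.15 0 0 0.3" --pt "-0.75 -0.57 -0.2 0 0 0.4" --pt "-0.9 -0.68 -0.25 0 0 0.5" --pt "-1 -0.75 -0.3 0 0 0.6" --pt "-1 -0.75 -0.3 0 0 0.6" --jaw 1

```text
time_s: 1.02
position: [0.376, 0.3521, 0.3015]
tcp_rot: [[-0.208, 0.978, 0.0], [0.978, 0.208, -0.001], [-0.001, 0.0, -1.0]]
force: [0.4, -0.8, -0.8]
opening: 1.0
```

carry_out --pt "-0.25 0.1 0 0 0 0" --pt "-0.5 0.2 0 0 0 0" --pt "-0.75 0.3 0 0 0 0" --pt "-0.9 0.4 0 0 0 0" --pt "-1 0.45 0 0 0 0" --pt "-1 0.45 0 0 0 0" --pt "-1 0.45 0 0 0 0"

```text
time_s: 1.9
position: [0.5043, 0.1764, 0.3014]
tcp_rot: [[-0.21, 0.978, -0.001], [0.978, 0.21, -0.0], [0.0, -0.001, -1.0]]
force: [-0.9, 0.2, 0.4]
opening: 0.999
```

```bash
python3 - <<'E'
from h import *
import pickle
st=bot.read_state();im=bot.capture("wrist");pickle.dump(st,open("st1.pkl","wb"))
cv2.imwrite("pics/w1.png",im);print(st["position"],st["qvel"])
cv2.imwrite("pics/w1c.png",cv2.resize(im[60:260,150:410],None,fx=3,fy=3,interpolation=cv2.INTER_CUBIC))
for P in [(.566,.042,.028),(.545,.136,.042)]: print(proj("wrist",P,st))
E
```

```text
[0.50434599 0.17637303 0.30135898] [ 0.60727128 -0.43520318  0.16749048 -0.17337067 -0.17754657 -0.10211214]
[276.24658899 243.61214353]
[277.61828083 191.48958549]
```

View pics/w1.png

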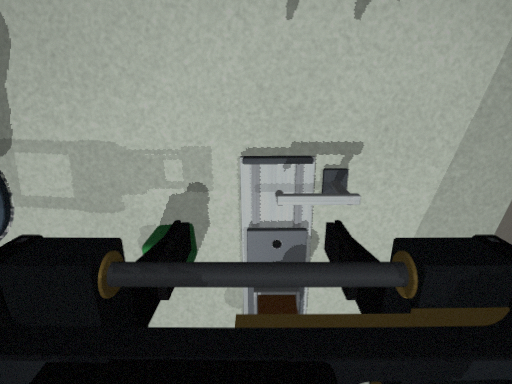

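View pics/w1c.png

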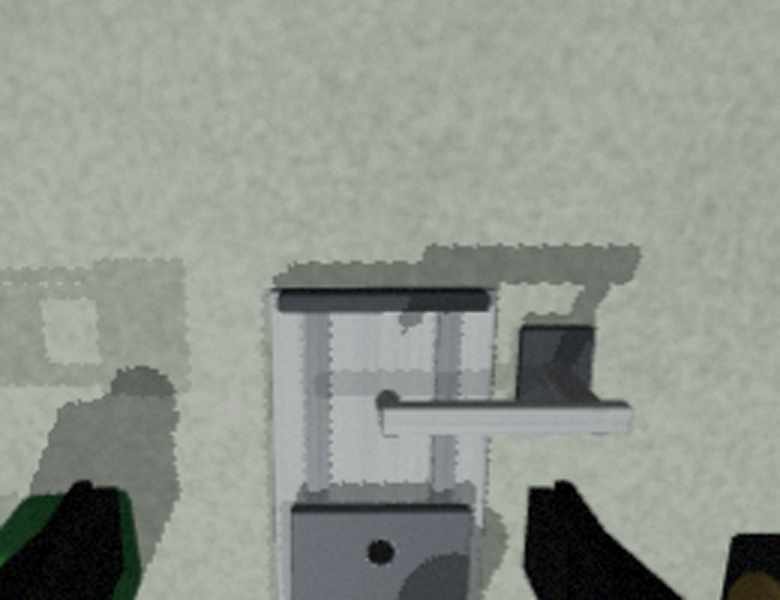

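In the wrist view the needle tip is at crop (388,397), i.e. about (279,192), and the spot at (276.5,243.8). Both are within 2 px of where I predicted them.

```bash
python3 - <<'E'
from h import *
import pickle
st=pickle.load(open("st1.pkl","rb"))
W=lambda u,v,z: atz("wrist",*crop(u,v,(150,60),3),z,st)
n=W(388,397,.042);s=W(380,552,.028);print("needle",n,"spot",s)
u=np.array([-.208,.978]);b=np.array([.978,.208]);d=(n-s)[:2];print("along",d@u,"perp",d@b)
# arm end (top face) centre line in wrist
e=W(384,421,.086);print("armend",e,(e-s)[:2]@u,(e-s)[:2]@b)
p=W(630,420,.086);print("armfar",p)
E
```

```text
needle [0.54724288 0.13564695 0.042     ] spot [0.56616539 0.04193103 0.028     ]
along 0.09559005643368672 perp 0.000986692917089635
armend [0.54161255 0.13750064 0.086     ] 0.09857407045834064 -0.00413419640078278
armfar [0.65133227 0.16154702 0.086     ]
```

carry_out --pt "-0.25 0.02 0.1 0 0 0" --pt "-0.5 0.04 0.2 0 0 0" --pt "-0.75 0.06 0.25 0 0 0" --pt "-0.9 0.08 0.3 0 0 0" --pt "-1 0.08 0.3 0 0 0" --pt "-1 0.08 0.3 0 0 0"

```text
time_s: 2.7
position: [0.562, -0.0158, 0.2419]
tcp_rot: [[-0.209, 0.978, -0.001], [0.978, 0.209, 0.0], [0.0, -0.001, -1.0]]
force: [0.2, 0.3, 0.6]
opening: 1.001
```

```bash
cat >> h.py <<'E'
def rel(P,st=None):
    st=st or bot.read_state();return np.round(st["tcp_rot"].T@(np.array(P)-st["position"])/.2,3)
E
python3 -c "
from h import *
s=bot.read_state();print(s['position'],rel([.6155,-.1889,.17]),rel([.6155,-.1889,.082]))"
```

```text
[ 0.56204947 -0.01576882  0.24186683] [-0.902  0.08   0.359] [-0.903  0.081  0.799]
```

carry_out --pt "-0.25 0.02 0 0 0 0" --pt "-0.5 0.04 0 0 0 0" --pt "-0.75 0.06 0.15 0 0 0" --pt "-0.9 0.08 0.36 0 0 0" --pt "-0.9 0.08 0.36 0 0 0" --pt "-0.9 0.08 0.36 0 0 0"

```text
time_s: 3.45
position: [0.6155, -0.1865, 0.1708]
tcp_rot: [[-0.211, 0.978, -0.0], [0.978, 0.211, 0.001], [0.001, 0.0, -1.0]]
force: [-0.1, 0.2, 0.8]
opening: 0.999
```

```bash
python3 - <<'E'
from h import *
st=bot.read_state();im=bot.capture("wrist");cv2.imwrite("pics/w2.png",im)
t=bot.capture("scene");cv2.imwrite("pics/s2.png",cv2.resize(t[130:270,150:330],None,fx=4,fy=4,interpolation=cv2.INTER_CUBIC))
print(st["position"],rel([.6155,-.1889,.082]),proj("wrist",[.6155,-.1889,.102],st),proj("scene",[.6155,-.1889,.102]))
E
```

```text
[ 0.61551873 -0.18646199  0.17083321] [-0.01  -0.006  0.45 ] [255.82237794 211.02528041] [199.04532796 191.12041129]
```

View pics/w2.png

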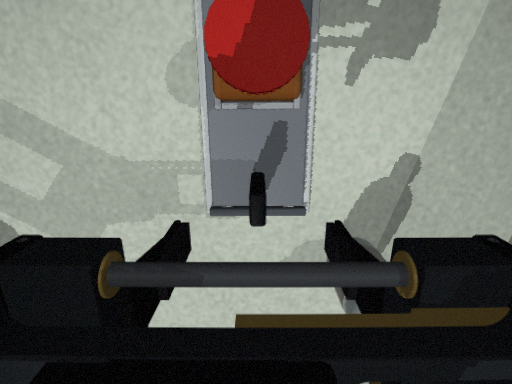

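View pics/s2.png

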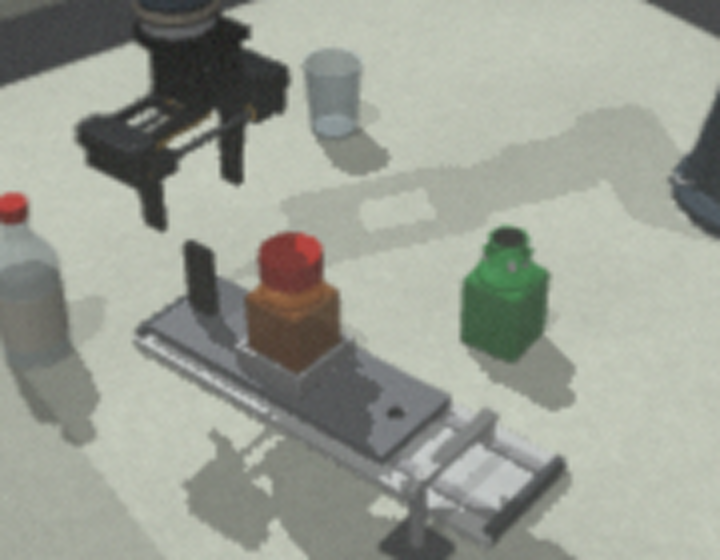

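The handle's top is at about (258,210) in the wrist view, where I predicted it. Before going down I need to check how far the tall bottle is from the gripper body.

```bash
python3 - <<'E'
from h import *
u=np.array([-.208,.978]);b=np.array([.978,.208])
h=np.array([.6155,-.1889])
for n,P in [("bottom",atz("top",341,113,.0)),("captop",atz("top",349,101,.17)),("beaker",atz("top",388,264,.0)),("btop scene",atz("scene",153,182,.17)),("base scene",atz("scene",160,217,0))]:
    print(n,P,(P[:2]-h)@u,(P[:2]-h)@b)
E
```

```text
bottom [ 0.76413013 -0.27821565  0.        ] -0.11826577398524307 0.12678260829787222
captop [ 0.75360099 -0.26762354  0.17      ] -0.10571662684512405 0.11868827516906887
beaker [ 0.29121475 -0.41335451  0.        ] -0.15206517570720104 -0.36383750871716675
btop scene [ 0.7591821  -0.25422169  0.17      ] -0.0937704870550707 0.12693417846952873
base scene [ 0.75376615 -0.26370918  0.        ] -0.10192273348488026 0.1196639811619006
```

carry_out --pt "-0.01 -0.005 0.15 0 0 0" --pt "-0.01 -0.005 0.3 0 0 0" --pt "-0.01 -0.005 0.4 0 0 0" --pt "-0.01 -0.005 0.445 0 0 0" --pt "-0.01 -0.005 0.445 0 0 0"

```text
time_s: 4.18
position: [0.6159, -0.1886, 0.0831]
tcp_rot: [[-0.212, 0.977, 0.002], [0.977, 0.212, -0.001], [-0.001, 0.002, -1.0]]
force: [0.1, -1.4, -1.0]
opening: 0.999
```

carry_out --pt "0 0 0 0 0 0" --pt "0 0 0 0 0 0" --pt "0 0 0 0 0 0" --pt "0 0 0 0 0 0" --pt "0 0 0 0 0 0" --pt "0 0 0 0 0 0" --pt "0 0 0 0 0 0" --pt "0 0 0 0 0 0" --jaw -1

```text
time_s: 5.18
position: [0.6159, -0.1886, 0.0831]
tcp_rot: [[-0.212, 0.977, 0.002], [0.977, 0.212, -0.001], [-0.001, 0.002, -1.0]]
force: [0.0, 0.0, 0.2]
opening: 0.172
```

carry_out --pt "0.04 0 0 0 0 0" --pt "0.1 0 0 0 0 0" --pt "0.16 0 0 0 0 0" --pt "0.22 0 0 0 0 0" --pt "0.28 0 0 0 0 0" --pt "0.34 0 0 0 0 0" --pt "0.4 0 0 0 0 0" --pt "0.44 0 0 0 0 0" --pt "0.465 0 0 0 0 0" --pt "0.48 0 0 0 0 0" --pt "0.48 0 0 0 0 0" --pt "0.48 0 0 0 0 0"

```text
time_s: 6.68
position: [0.596, -0.0971, 0.083]
tcp_rot: [[-0.213, 0.977, 0.003], [0.977, 0.213, -0.004], [-0.005, 0.002, -1.0]]
force: [-1.1, -6.0, -1.6]
opening: 0.156
```

```bash
python3 - <<'E'
from h import *
st=bot.read_state();print(st["position"],st["opening"],st["force"])
d=(st["position"]-np.array([.6159,-.1886,.0831]))[:2];print("moved",np.linalg.norm(d),d/np.linalg.norm(d))
s=bot.capture("scene");t=bot.capture("top");cv2.imwrite("pics/t3.png",t);cv2.imwrite("pics/s3.png",s)
cv2.imwrite("pics/t3c.png",cv2.resize(t[130:212,180:340],None,fx=5,fy=5,interpolation=cv2.INTER_CUBIC))
cv2.imwrite("pics/s3c.png",cv2.resize(s[210:280,220:300],None,fx=8,fy=8,interpolation=cv2.INTER_CUBIC))
E
```

```text
[ 0.59599169 -0.09713471  0.0830489 ] 0.15587065923752508 [-1.0931642  -5.95483577 -1.63555239]
moved 0.09360683378480737 [-0.21268009  0.97712189]
```

View pics/t3c.png

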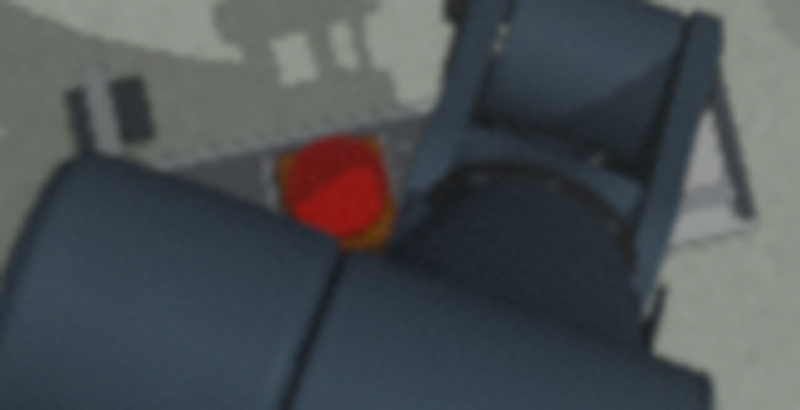

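View pics/s3c.png

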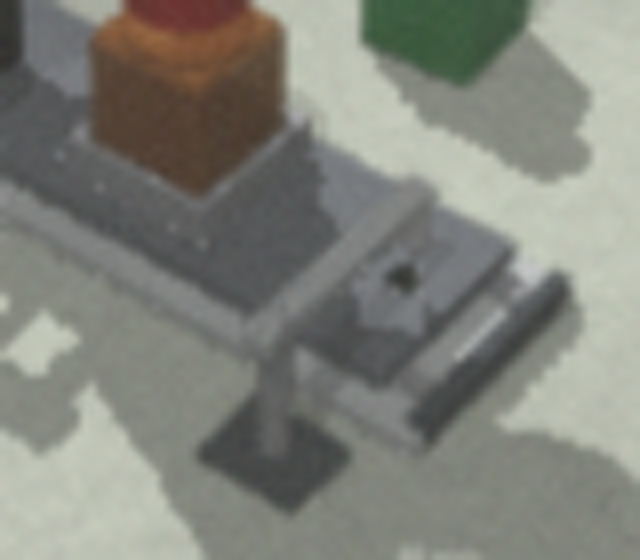

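The slide moved 93.6 mm. In the scene crop the spot is at (403,278), next to and below the needle's arm. I'll compute the remainder.

```bash
python3 - <<'E'
from h import *
u=np.array([-.21,.977]);b=np.array([.977,.21])
s=atz("scene",*crop(403,279,(220,210),8),.028);s0=atz("scene",*crop(370,316,(175,170),5),.028)
print("spot",s,"moved",np.linalg.norm((s-s0)[:2]))
n=np.array([.5467,.1358,.042]);print((n-s)[:2]@u,(n-s)[:2]@b)
for P in [n,n-[0,0,.014],n+[0,0,.037]]:
    p=proj("scene",P);print((p-[220,210]+.5)*8-.5)
t=bot.capture("wrist");cv2.imwrite("pics/w3.png",t)
st=bot.read_state();c=atz("top",*crop(339,186,(180,130),5),.152);print("cap",c, proj("wrist",n,st))
E
```

```text
spot [0.54533256 0.13292092 0.028     ] moved 0.09317696251611644
0.0025256977223505816 0.001940595750381993
[406.49778793 260.34265682]
[405.11471147 284.125665  ]
[410.24425353 195.82032962]
cap [0.57029111 0.01763323 0.152     ] [ 258.79970007 -230.16791475]
```

View pics/w3.png

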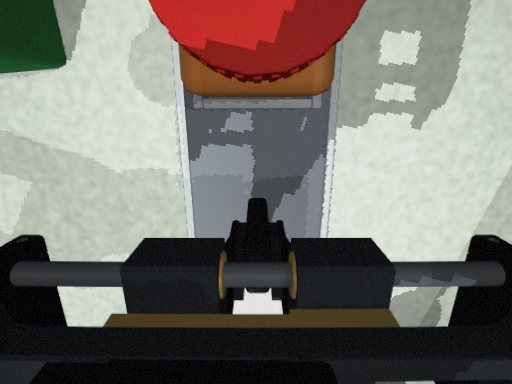

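carry_out --pt "0.015 0 0 0 0 0" --pt "0.025 0 0 0 0 0" --pt "0.025 0 0 0 0 0" --pt "0.025 0 0 0 0 0" --pt "0.025 0 0 0 0 0"

```text
time_s: 7.45
position: [0.5955, -0.0947, 0.083]
tcp_rot: [[-0.214, 0.977, 0.004], [0.977, 0.214, -0.008], [-0.009, 0.002, -1.0]]
force: [-0.0, -7.0, -1.6]
opening: 0.159
```

```bash
python3 - <<'E'
from h import *
st=bot.read_state();print(st["position"],st["force"])
d=(st["position"]-np.array([.6159,-.1886,.0831]))[:2];print("moved",np.linalg.norm(d))
E
```

```text
[ 0.5954546  -0.09470934  0.08302975] [-0.02792198 -6.97699467 -1.6311825 ]
moved 0.0960909503080424
```

carry_out --pt "0 0 0 0 0 0" --pt "0 0 0 0 0 0" --pt "0 0 0 0 0 0" --pt "0 0 0 0 0 0" --pt "0 0 0 0 0 0" --jaw 1

```text
time_s: 8.07
position: [0.5954, -0.0945, 0.0831]
tcp_rot: [[-0.214, 0.977, 0.004], [0.977, 0.214, -0.008], [-0.009, 0.002, -1.0]]
force: [-0.2, 0.8, 0.1]
opening: 0.643
```

carry_out --pt "0 0 -0.15 0 0 0" --pt "0 0 -0.4 0 0 0" --pt "0 0 -0.65 0 0 0" --pt "0 0 -0.9 0 0 0" --pt "0 0 -0.9 0 0 0" --pt "0 0 -0.9 0 0 0"

```text
time_s: 8.82
position: [0.594, -0.0927, 0.2626]
tcp_rot: [[-0.214, 0.977, 0.003], [0.977, 0.214, -0.008], [-0.008, 0.001, -1.0]]
force: [-0.3, -0.0, -0.9]
opening: 0.995
```

```bash
python3 - <<'E'
from h import *
st=bot.read_state();print(st["position"],st["tcp_rot"],st["joint_positions"])
s=bot.capture("scene");t=bot.capture("top");w=bot.capture("wrist");cv2.imwrite("pics/w4.png",w)
cv2.imwrite("pics/t4c.png",cv2.resize(t[130:212,180:340],None,fx=5,fy=5,interpolation=cv2.INTER_CUBIC))
cv2.imwrite("pics/s4c.png",cv2.resize(s[170:280,200:320],None,fx=5,fy=5,interpolation=cv2.INTER_CUBIC))
E
```

```text
[ 0.59403542 -0.09273998  0.26260295] [[-0.2139138   0.97684777  0.00305324]
 [ 0.97681805  0.21393147 -0.00773402]
 [-0.00820815  0.00132805 -0.99996543]] [-19.3377867   26.96760954  84.44159662  -0.38773029  68.2794332
 -31.54781891]
```

View pics/t4c.png

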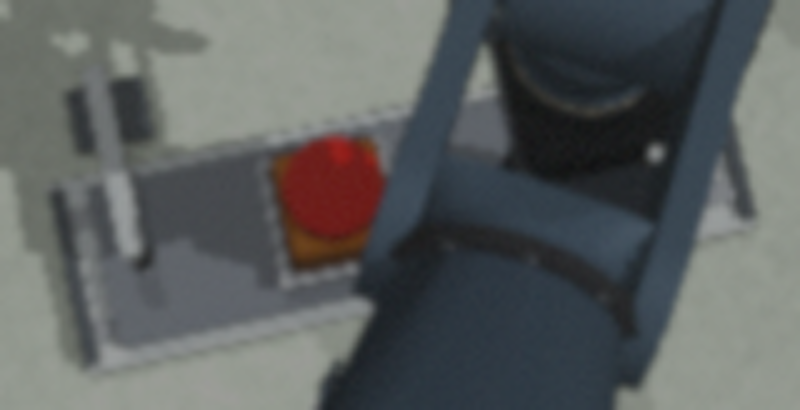

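View pics/s4c.png

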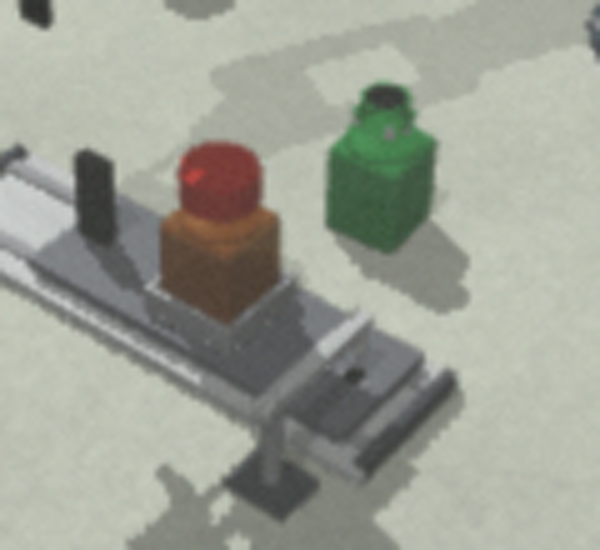

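View pics/w4.png

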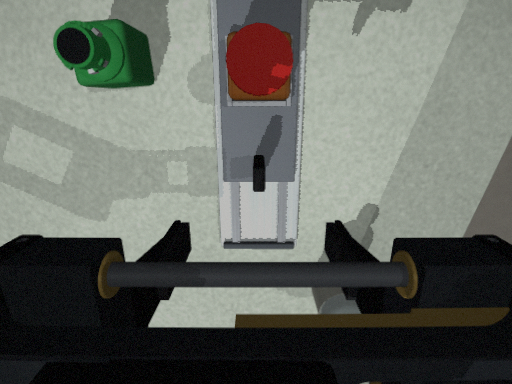

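The spot, at scene crop (354,376), is under the needle, and the jar still stands in its nest. The cap is at top crop (333,187) and wrist (259,60).

```bash
python3 - <<'E'
from h import *
st=bot.read_state();u=np.array([-.21,.977]);b=np.array([.977,.21])
print("cap",atz("top",*crop(333,187,(180,130),5),.152),atz("scene",*crop(220,166,(200,170),5),.152),atz("wrist",259.5,60,.152,st))
s=atz("scene",*crop(354,377,(200,170),5),.028);n=np.array([.5467,.1358]);print("spot",s,(n-s[:2])@u,(n-s[:2])@b)
# where needle tip/spot should be in the crop
print((proj("scene",[*n,.042])-[200,170]+.5)*5-.5,(proj("scene",[*n,.028])-[200,170]+.5)*5-.5)
t=np.array([.570,.0215])
print(rel([*t,.23],st),rel([*t,.138],st))
from scipy.spatial.transform import Rotation as R
print(R.from_matrix(st["tcp_rot"].T@np.array([[-.2139,.9768,0],[.9768,.2139,0],[0,0,-1]])).as_rotvec()/(np.pi/2))
E
```

```text
cap [0.56974373 0.02095109 0.152     ] [0.57026455 0.02087228 0.152     ] [0.57125072 0.02061398 0.152     ]
spot [0.54592402 0.13594449 0.028     ] -0.0003041251700469327 0.0007277925115517068
[353.87361746 362.52666051] [353.00919467 377.39104062]
[0.584 0.007 0.152] [0.587 0.007 0.612]
[-7.20816597e-04  4.26871689e-03 -7.96169194e-05]
```

carry_out --pt "0.2 0 0 0 0.004 0" --pt "0.4 0.005 0 0 0.004 0" --pt "0.53 0.007 0.1 0 0.004 0" --pt "0.583 0.007 0.15 0 0.004 0" --pt "0.583 0.007 0.15 0 0.004 0" --pt "0.583 0.007 0.15 0 0.004 0"

```text
time_s: 9.72
position: [0.5708, 0.0203, 0.2304]
tcp_rot: [[-0.213, 0.977, -0.0], [0.977, 0.213, -0.001], [-0.001, -0.001, -1.0]]
force: [0.2, -0.6, 0.6]
opening: 1.001
```

```bash
python3 - <<'E'
from h import *
st=bot.read_state();w=bot.capture("wrist");cv2.imwrite("pics/w5.png",w)
print(st["position"],rel([.5703,.0212,.138],st),proj("wrist",[.5703,.0212,.152],st))
E
```

```text
[0.57081465 0.02032379 0.23043884] [ 0.005 -0.001  0.462] [256.17088907 202.91282127]
```

View pics/w5.png

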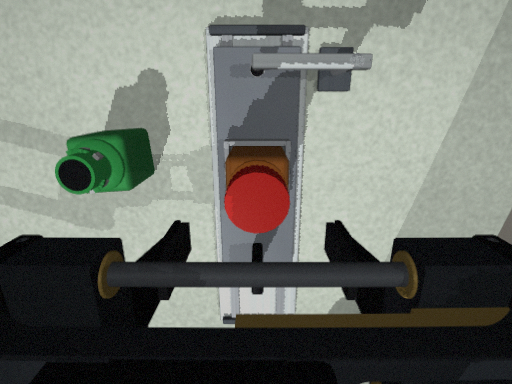

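The cap is centred at about (257,201) against a predicted (256,203), so it is between the jaws. The spot, at (257,70), is at the needle tip. Descending.

carry_out --pt "0.005 0 0.12 0 0 0" --pt "0.008 0 0.25 0 0 0" --pt "0.008 0 0.36 0 0 0" --pt "0.008 0 0.44 0 0 0" --pt "0.008 0 0.46 0 0 0" --pt "0.008 0 0.46 0 0 0"

```text
time_s: 10.52
position: [0.571, 0.0214, 0.139]
tcp_rot: [[-0.212, 0.977, 0.001], [0.977, 0.212, -0.001], [-0.001, 0.001, -1.0]]
force: [-0.8, -0.3, 0.2]
opening: 1.005
```

carry_out --pt "0 0 0 0 0 0" --pt "0 0 0 0 0 0" --pt "0 0 0 0 0 0" --pt "0 0 0 0 0 0" --pt "0 0 0 0 0 0" --pt "0 0 0 0 0 0" --jaw -1

```text
time_s: 11.28
position: [0.5709, 0.0214, 0.1392]
tcp_rot: [[-0.212, 0.977, 0.001], [0.977, 0.212, -0.001], [-0.001, 0.0, -1.0]]
force: [-0.5, -1.0, 2.2]
opening: 0.621
```

```bash
python3 - <<'E'
from h import *
st=bot.read_state();print(st["position"],st["force"],st["moment"],st["opening"]*87,st["joint_positions"])
E
```

```text
[0.57093804 0.02138402 0.13915746] [-0.46570196 -0.97347583  2.23961737] [-0.1080111   0.26726808  0.0271018 ] 53.9910192959507 [-9.02216033e+00  3.40071421e+01  9.51995254e+01 -8.99115831e-02
  5.07408451e+01 -2.12321204e+01]
```

carry_out --pt "0 0 0 0 0 -0.05" --pt "0 0 0 0 0 -0.1" --pt "0 0 0 0 0 -0.15" --pt "0 0 0 0 0 -0.2" --pt "0 0 0 0 0 -0.25" --pt "0 0 0 0 0 -0.3" --pt "0 0 0 0 0 -0.35" --pt "0 0 0 0 0 -0.4" --pt "0 0 0 0 0 -0.45" --pt "0 0 0 0 0 -0.5" --pt "0 0 0 0 0 -0.5"

```text
time_s: 12.65
position: [0.5698, 0.0211, 0.1392]
tcp_rot: [[-0.84, 0.542, -0.002], [0.542, 0.84, -0.002], [0.001, -0.002, -1.0]]
force: [-3.3, -2.5, 5.3]
opening: 0.618
```

```bash
python3 - <<'E'
from h import *
st=bot.read_state();R=st["tcp_rot"];print(st["position"],st["force"],st["moment"],st["opening"]*87,"yaw y",np.degrees(np.arctan2(R[1,1],R[0,1])),R[:,2])
w=bot.capture("wrist");cv2.imwrite("pics/w6.png",w);s=bot.capture("scene")
cv2.imwrite("pics/s6c.png",cv2.resize(s[150:270,190:320],None,fx=5,fy=5,interpolation=cv2.INTER_CUBIC))
E
```

```text
[0.56980852 0.0210537  0.13919434] [-3.33441004 -2.54785408  5.30674301] [-0.36256722  0.61892174 -0.23297039] 53.7782399849469 yaw y 57.18755454619363 [-0.00176942 -0.00166245 -0.99999705]
```

View pics/w6.png

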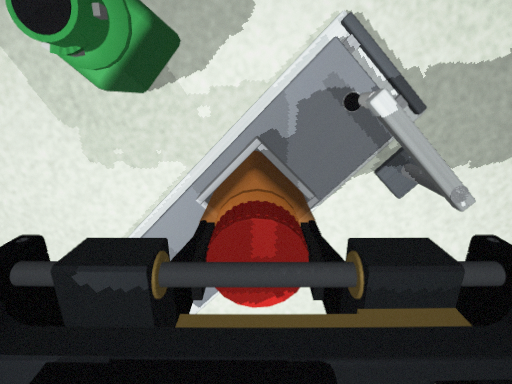

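View pics/s6c.png

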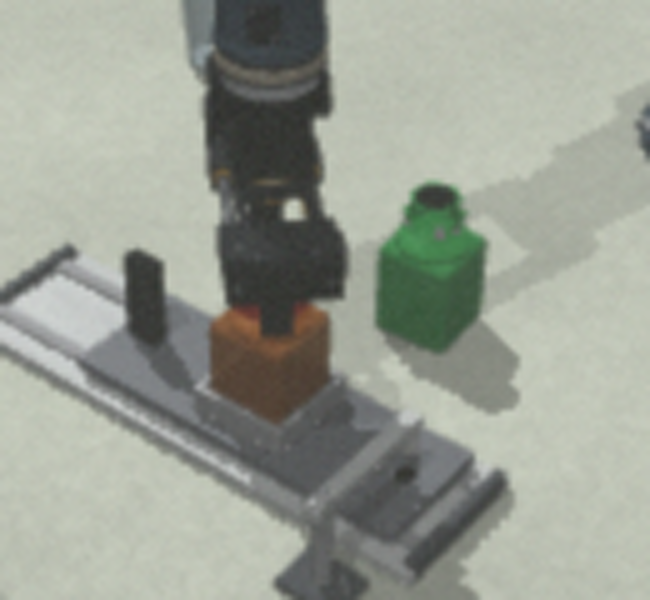

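Nothing has slipped. The moment about z, about 0.25 N m, fits the thread's torque, the jar still sits in its nest, and the spot stays at the needle at (352,101). Now the remaining 28°.

carry_out --pt "0 0 0 0 0 -0.05" --pt "0 0 0 0 0 -0.1" --pt "0 0 0 0 0 -0.15" --pt "0 0 0 0 0 -0.2" --pt "0 0 0 0 0 -0.25" --pt "0 0 0 0 0 -0.3" --pt "0 0 0 0 0 -0.31" --pt "0 0 0 0 0 -0.31"

```text
time_s: 13.75
position: [0.5699, 0.0208, 0.1393]
tcp_rot: [[-0.996, 0.087, -0.002], [0.087, 0.996, -0.002], [0.002, -0.002, -1.0]]
force: [-3.5, -3.4, 4.5]
opening: 0.622
```

```bash
python3 - <<'E'
from h import *
st=bot.read_state();R=st["tcp_rot"];print(st["position"],st["force"],st["moment"],st["opening"]*87,"yaw y",np.degrees(np.arctan2(R[1,1],R[0,1])),R[:,2])
w=bot.capture("wrist");cv2.imwrite("pics/w7.png",w)
E
```

```text
[0.56987738 0.02075777 0.13931381] [-3.46584913 -3.35516585  4.48005994] [-0.69076863  0.6274163  -0.30936301] 54.101702683684685 yaw y 85.01785555004454 [-0.00170482 -0.00226858 -0.99999597]
```

View pics/w7.png

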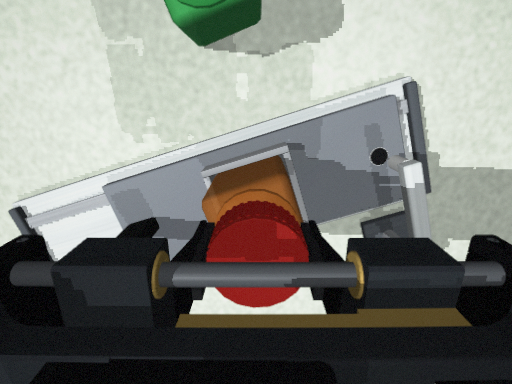

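The gripper has turned 72.8°, the jar is in its nest and the spot is at the needle. Next is a small test lift, to see whether the force shows the cap dragging the jar.

carry_out --pt "0 0 -0.01 0 0 0" --pt "0 0 -0.02 0 0 0" --pt "0 0 -0.02 0 0 0" --pt "0 0 -0.02 0 0 0"

```text
time_s: 14.3
position: [0.5699, 0.0212, 0.1431]
tcp_rot: [[-0.996, 0.087, -0.002], [0.087, 0.996, -0.002], [0.002, -0.002, -1.0]]
force: [-0.5, -0.1, -3.4]
opening: 0.626
```

```bash
python3 - <<'E'
from h import *
st=bot.read_state();R=st["tcp_rot"];print(st["position"],st["force"],st["moment"],st["opening"]*87)
w=bot.capture("wrist");cv2.imwrite("pics/w8.png",w)
E
```

```text
[0.569877   0.0211595  0.14309037] [-0.52464788 -0.13926238 -3.41724759] [-0.02266333  0.15338308 -0.25168744] 54.474934260090905
```

View pics/w8.png

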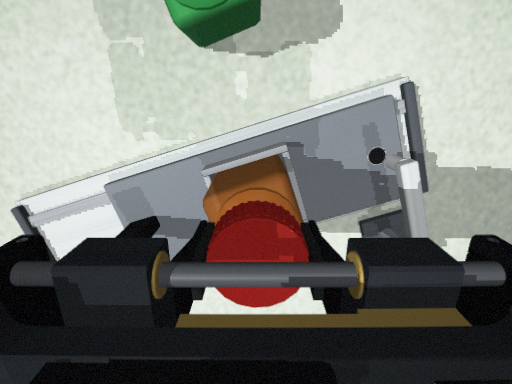

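The reading is -3.4 N, close to the jar's weight, so the threads may still be holding. I'll compare the jar region in the two pictures.

```bash
python3 - <<'E'
from h import *
a=cv2.imread("pics/w7.png");b=cv2.imread("pics/w8.png")
c=np.hstack([cv2.resize(x[140:260,190:325],None,fx=2.9,fy=4,interpolation=cv2.INTER_CUBIC) for x in (a,b)]);cv2.imwrite("pics/cmp78.png",c)
ga=cv2.cvtColor(a,6).astype(np.float32);gb=cv2.cvtColor(b,6).astype(np.float32)
for n,(x0,x1,y0,y1) in dict(cap=(215,300,200,225),shoulder=(205,300,165,200),spot=(355,405,140,175),nest=(200,300,140,165),neck=(225,290,182,204)).items():
    for _ in [0]:
        w=cv2.createHanningWindow((x1-x0,y1-y0),cv2.CV_32F)
        print(n,cv2.phaseCorrelate(ga[y0:y1,x0:x1].copy(),gb[y0:y1,x0:x1].copy(),w))
E
```

```text
cap ((0.06636238734454025, 0.3396337168081409), 0.9953020502726238)
shoulder ((-0.33612364726758415, -1.6250820376229633), 0.8108831092163369)
spot ((-1.9749907708777101, -0.5646110860125724), 0.8788929669062296)
nest ((-0.994840031004081, -0.09995814114282098), 1.1971204074859618)
neck ((0.29296859569178224, -1.6546568542940143), 0.8201812053168261)
```

View pics/cmp78.png

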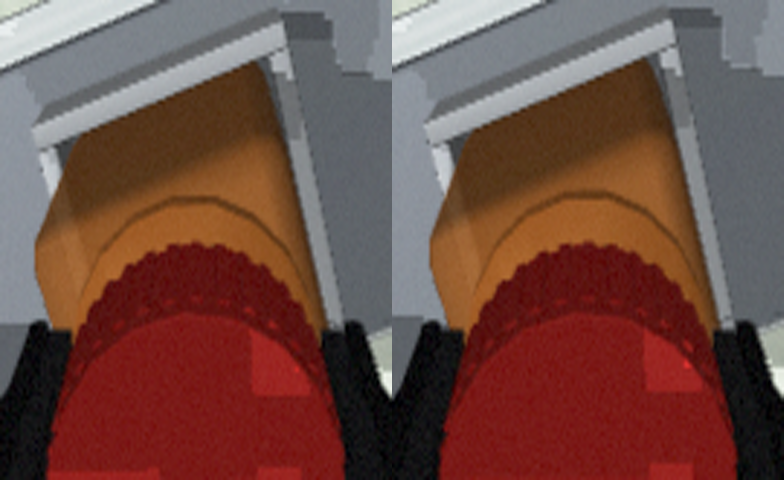

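```bash
python3 - <<'E'
from h import *
st=bot.read_state();sa=dict(st);sa["position"]=np.array([.56988,.02076,.13931])
for n,P in dict(shoulder=(.57-.031,.021,.111),nest=(.57-.04,.02,.05),spot=(.546,.136,.028)).items():
    P=np.array(P);a=proj("wrist",P,sa);b=proj("wrist",P,st);b2=proj("wrist",P+[0,0,.0038],st);print(n,a,"shift if still",b-a,"if lifted",b2-a)
E
```

```text
shoulder [252.0355468  185.22207739] shift if still [-0.47477538 -1.71086844] if lifted [-0.59998948 -0.03850764]
nest [251.29058087 154.20676454] shift if still [-0.3526481 -0.8330456] if lifted [-0.45796613 -0.02108168]
spot [378.01736403 156.34323904] shift if still [-2.09558691 -0.79100688] if lifted [-0.44398284 -0.02056581]
```

The jar and nest stayed still: the shoulder shifted -1.6 px, where "still" predicts -1.7 and "lifted" predicts 0. So the cap is rising off the jar. I'll keep lifting in small steps.

carry_out --pt "0 0 -0.01 0 0 0" --pt "0 0 -0.02 0 0 0" --pt "0 0 -0.02 0 0 0"

```text
time_s: 14.72
position: [0.5705, 0.0211, 0.148]
tcp_rot: [[-0.996, 0.086, -0.0], [0.086, 0.996, -0.002], [-0.0, -0.002, -1.0]]
force: [-0.9, -1.1, 0.1]
opening: 0.626
```

```bash
python3 - <<'E'
from h import *
st=bot.read_state();print(st["position"],st["force"],st["moment"],st["opening"]*87)
b=bot.capture("wrist");cv2.imwrite("pics/w9.png",b);a=cv2.imread("pics/w7.png")
sa=dict(st);sa["position"]=np.array([.56988,.02076,.13931])
ga=cv2.cvtColor(a,6).astype(np.float32);gb=cv2.cvtColor(b,6).astype(np.float32)
for n,(x0,x1,y0,y1) in dict(cap=(215,300,205,225),shoulder=(205,300,165,200),captop=(220,300,220,260)).items():
    print(n,cv2.phaseCorrelate(ga[y0:y1,x0:x1].copy(),gb[y0:y1,x0:x1].copy(),cv2.createHanningWindow((x1-x0,y1-y0),cv2.CV_32F)))
for P in [(.57-.031,.021,.111),(.57-.028,.021,.152)]:
    P=np.array(P);a_=proj("wrist",P,sa);print(a_,proj("wrist",P,st)-a_)
s=bot.capture("scene");cv2.imwrite("pics/s9c.png",cv2.resize(s[150:270,190:320],None,fx=5,fy=5,interpolation=cv2.INTER_CUBIC))
E
```

```text
[0.57046702 0.02107086 0.14800775] [-0.86786318 -1.12127189  0.144126  ] [-0.0778464   0.14277917  0.00545028] 54.493830468997125
cap ((0.07968479536469175, -0.0671429003479691), 1.0308176220787897)
shoulder ((-0.7749824234693534, -4.543941372307582), 0.42886974027863256)
captop ((-1.5576671177618522, -0.8188883857663001), 0.5277671457827091)
[252.08173509 185.17250666] [-0.28458903 -4.55247638]
[251.02533537 214.33691664] [-0.30038504 -7.29959368]
```

View pics/s9c.png

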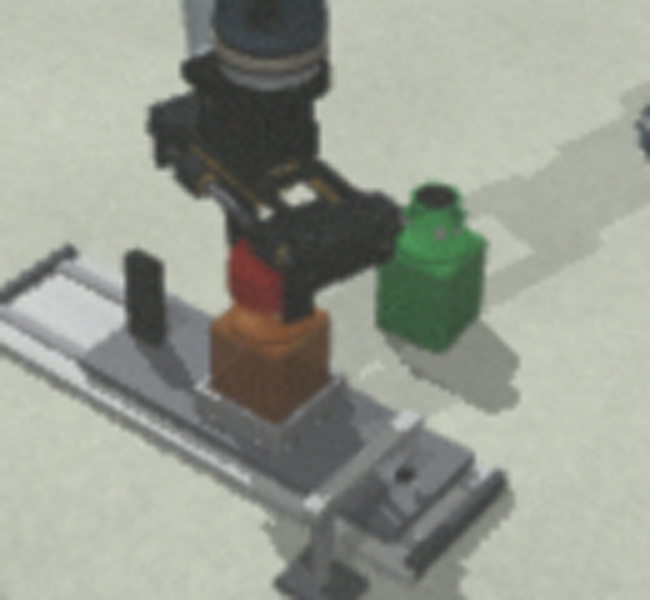

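View pics/w9.png

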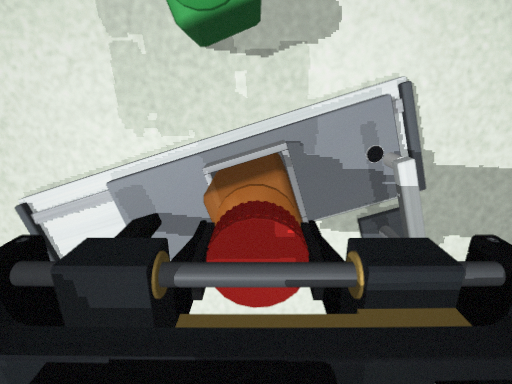

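The cap is free: force and twisting moment have dropped to zero, it has risen 8.7 mm with the gripper, and the jar has not moved. Now I'll lift it to about 20 mm above the mouth.

carry_out --pt "0 0 -0.02 0 0 0" --pt "0 0 -0.05 0 0 0" --pt "0 0 -0.08 0 0 0" --pt "0 0 -0.11 0 0 0" --pt "0 0 -0.14 0 0 0" --pt "0 0 -0.165 0 0 0" --pt "0 0 -0.165 0 0 0" --pt "0 0 -0.165 0 0 0" --pt "0 0 -0.165 0 0 0"

```text
time_s: 15.95
position: [0.57, 0.0211, 0.1805]
tcp_rot: [[-0.996, 0.086, -0.001], [0.086, 0.996, -0.002], [0.001, -0.002, -1.0]]
force: [-0.1, -0.5, -0.2]
opening: 0.625
```

```bash
python3 - <<'E'
from h import *
st=bot.read_state();print(st["position"],st["force"],st["moment"],st["opening"]*87,st["qvel"])
b=bot.capture("wrist");cv2.imwrite("pics/w10.png",b)
s=bot.capture("scene");cv2.imwrite("pics/s10c.png",cv2.resize(s[150:270,190:320],None,fx=5,fy=5,interpolation=cv2.INTER_CUBIC))
for z in (.028,.042): print((proj("scene",[.5467,.1358,z])-[190,150]+.5)*5-.5,proj("wrist",[.5467,.1358,z],st))
E
```

```text
[0.57002057 0.02110167 0.18047824] [-0.05418292 -0.50635891 -0.24692397] [-0.0118325  -0.00784616 -0.05922014] 54.416075918600896 [ 0.0717678   0.03592655 -0.08494123  0.00252441 -0.00824659 -0.02896173]
[403.00919467 477.39104062] [361.75386763 149.56795898]
[403.87361746 462.52666051] [366.62006611 151.87046652]
```

View pics/s10c.png

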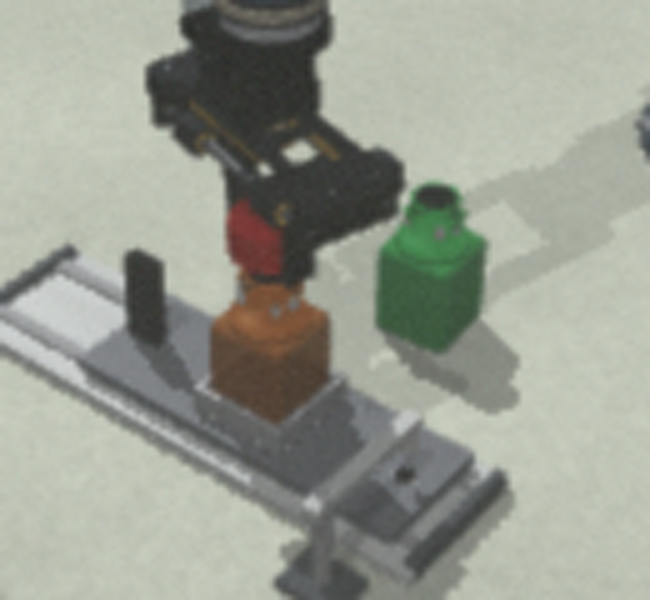

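View pics/w10.png

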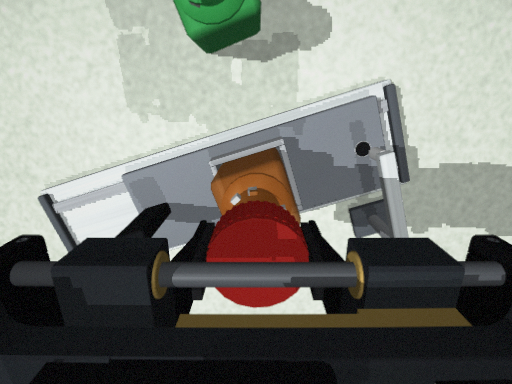

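The cap is held level above the open neck, with the thread lugs showing. The jar stands in its nest, and the spot, at scene (404,475) and wrist (362,149), is within 1–2 mm of the needle point. Handing in.

```bash
python3 -c "
from rig import bot
print(bot.hand_in())"
```

```text
the job is handed in; nothing more can be done
None
```

I slid the carriage, unscrewed the cap and handed the job in at about 16 s with the cap still held over the open jar. No verdict was reported, so what follows is my own checks.

- **Carriage:** I slid it 96 mm by its handle. In the last pictures the marked spot is within about 2 mm of directly under the needle tip.
- **Unscrewing:** The gripper turned the cap 72.8° (1.27 rad) anticlockwise. I can't read the thread angle directly; this is the gripper's own turn.
- **Final hold:** The cap is level to about 0.1°. From the lift height, its lower rim should be about 19–20 mm above the mouth. The force on the tool is near zero, and the opening reads 54 mm, close to the 56 mm cap.
- **Jar and glassware:** The jar stands in its nest, and I touched nothing else. I didn't re-check the tall bottle, small bottle or beaker in the last pictures.

**Disagreeing check:** During the first 4 mm of lift the wrist showed 3.4 N of downward pull, close to the jar's weight. The pictures showed the jar hadn't moved, and the pull was gone after another 5 mm.

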